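# Jack up the hinged plate and hold it

## Robot

A 6-joint arm with a two-finger parallel gripper is mounted at the origin on a cart in front of the work surface, level with it; the furniture and walls round the work are solid. World frame = base frame: x ahead of the robot, y to its left, z up, the work surface at z = 0. Lengths are in m, angles in rad, forces in N, time in s.
With the tool pointing down it reaches from about 0.3 to 0.95 m from the base axis. Payload 3.1 kg.
Tool frame: the origin (TCP) lies on the centre line of the jaws, within the pads' length; the fingertips stand 17 mm ahead of it and the grasp point (between the pads) lies 2 mm behind it; z points along the fingers, y is the line along which they close (so a half turn about z gives the same grasp; the last joint's range is limited). The gripper opens to 85 mm and grips with 20 to 120 N. Pads are 22 mm wide; open, the fingers measure 114 mm over their backs; the gripper's body (76 mm by 85 mm) begins 54 mm behind the grasp point. The pads swing forward as they close: fully open they stand 13 mm farther back than shut.
Start: joints at [1.12, 0.308, 1.634, -0, 1.2, -0.07], TCP at [0.232, 0.58, 0.212] pointing down, gripper open.
Joint ranges: [-3.06, 3.06], [-0.79, 1.96], [0.05, 2.63], [-1.19, 4.34], [0.05, 2.64], [-2.94, 2.94]. Speed limits (rad/s): [2.79, 2.79, 3.14, 3.14, 3.14, 3.14].

## Interface

Orientations are given as a unit quaternion [x, y, z, w].
In Python, from bench import robot, imaging, job gives the robot as it stands.
- The arm moves only by the shell command python3 -m pendant 'ROWS' [OPENING] [FORCE]. ROWS is JSON, a list of rows, each a list of 2 entries, a list of its own where there are three numbers: the shift along the tool's x, y, z in m, then the turn about the tool's z in rad. A call has 1 to 20 rows; each row shifts and turns the commanded pose from where the row before left it, along the tool's axes as they then stand; what a row does not reach is not made up. A row lasts 1/12 s, in which the tool goes at most 41.7 mm and 7.16 degrees, less where a joint would pass 70% of its speed; a pose out of reach is approached as far as the arm can. A call is refused whole if a number of a shift passes 0.0417 or a number of a turn 0.125, either way. A call with a gripper value outside its range is refused whole. OPENING is the opening, from 0 (shut) to 1 (fully open), set as the call begins (- or left out, the last holds). The fingers move at their own pace and stop on an object; FORCE is the grip in N (left out, the last holds). Time passes only in rows, so rows that do not move let the fingers close. It gives the time, the measured TCP pose, the force, the opening and the grip force at its end, in the units of the state.
- robot.observe(): the state, without advancing time (a new reading comes with each control period).
- imaging.read_camera(name): name is "scene" or "top"; returns a dict with "frame" (384x512x3 uint8, blue, green, red), "depth" (384x512 float32, m along the optical axis (not along the pixel's ray), 0 where there is no reading), "fx", "fy", "cx", "cy" (pixels), "rvec" (rotation vector, rad) and "tvec" (3), from world to camera coordinates, as OpenCV has them. Camera axes: x right, y down, z forward; pixel columns grow to the right and rows downward; lengths in m; the calibration is good to about 2 mm. A picture is of the moment at which its call begins.
- job.finish_job(): hands the job in; it is judged then, once.
The state is a dict: "t": time; "qpos": joint angles; "dq": joint speeds; "effort": joint torques, N m; "ee_pos": TCP position; "tool_rot": TCP orientation; "ft_force": force on the tool from outside, world axes, zero at the start; "ft_torque": the same for the moment, N m; "opening": finger opening in m; "finger_force": force on a finger pad.
Only numpy, scipy, OpenCV 4.12 (cv2) and the standard library are available. Lean on these libraries where they do the work, as an engineer would, in place of code of your own. Each camera call takes 0.05 s, during which the arm holds its last target. There are 200 camera calls.

## Task

Set the lever jack on the bench with its saddle centred under the round boss of the lift bracket, its lever end pointing away from the hinged plate, and stand the long pump bar from the tool block upright in the jack's lever socket, all the way in. Then pull the bar down, away from the plate, until the lever is at the end of its travel and the jack has raised the plate's front edge, and finish while still holding the bar down there, so the plate stays up on the jack alone. Do not lift or push the plate with the arm, and leave the other things where they are.

Things in the scene. Friction and masses are not known exactly. Their poses are not given: they have to be found in the camera images.
- stand: dark steel stand, fixed to the bench, 240 x 266 mm; origin on the bench below the plate's front edge, +x from the plate's free front edge to its hinge at the far edge (hinge line 91 mm high, 210 mm past the origin). The aluminium plate (210 x 240 mm, with a heat sink and a circuit board on it, up to 133 mm high) lies level, underside at 91 mm; its front rail ends 4 mm before the origin
- lift_pad (a point): centre of the flat lower face of the lift point: a round steel boss, 22 mm across and 18 mm tall, under a round-ended steel tongue (36 mm wide, 6 mm thick, a dark ring on its top) that sticks out 47 mm before the plate's front rail. 74 mm above the bench while the plate lies level. It is clamped anywhere along the middle of the rail. It weighs 7 to 10 N on the jack and sinks back when not held up
- jack: loose steel lever jack, 0.7 kg. Origin: underside, below the saddle. Base plate 160 x 90 x 10 mm, from 25 mm ahead (+x) of the origin to 135 mm behind; 33 to 67 mm behind it two cheeks, 46 mm wide overall, 62 mm high; 75 to 130 mm behind a solid grip block 36 mm wide (y), its top 52 mm above the bench. The lever is between the cheeks
- jack_grip (a point): point in the jack's grip block at which to take the jack from above, fingers closing along the jack's y: 100 mm behind the origin, 46 mm high, 6 mm below the block's top; 36 mm wide
- saddle_top (a point): centre of the saddle's flat round top, 36 mm across; 52 mm above the jack's underside when down
- jack_hinge (a point): centre of the lever's pivot: 50 mm behind the jack's origin, 52 mm high; the pivot runs along the jack's y
- handle (a joint): angle of the jack's lever: 0 = its socket tube upright, grows to 1.0 rad (the end stop, about 57 degrees) as it swings towards the jack's -x, away from the saddle. It raises the saddle 40 mm per rad: the first 0.55 rad take up the gap, the rest lifts. A weak spring and the load turn it back when let go; about 0.5 N m holds it down under load
- socket_mouth (a point): centre of the open mouth of the lever's socket tube, straight above the pivot when the lever is at 0, 100 mm above the jack's underside. Bore 15 mm, widening to 23 mm at the mouth, 39 mm deep
- socket_floor (a point): centre of the floor of the socket bore, 61 mm above the jack's underside when the lever is at 0, 9 mm from the pivot
- bar: the pump bar: loose, 190 mm long, 0.1 kg, standing upright in a 35 mm deep hole of the tool block. Round steel shank of 12 mm diameter, 130 mm long, with a chamfered foot; above it a black square grip 18 x 18 mm, 62 mm long, faces along the bar's x and y (128 to 190 mm above the foot). Origin at the centre of the foot's end, z along the bar to the grip
- bar_grip (a point): middle of the bar's square grip, 160 mm above the foot
- bar_foot (a point): the centre of the foot's end of the bar; it rests on the socket's floor when the bar is all the way in
- tool_block: fixed black block 160 x 60 x 45 mm with two holes 100 mm apart (50 mm either side of its centre along its x), in which the pump bar and the T-handled driver stand. Origin: centre of the underside
- t_driver: T-handled hex driver, 122 mm long with a 60 mm cross handle, in the tool block's other hole: stays there. Origin at its foot
- marker: white marker, 133 mm long, lying on the bench: leave alone. Origin at its underside's centre
- eraser: eraser 28 x 58 x 13 mm: leave alone. Origin at its underside's centre
- label_roll: roll of white labels 56 mm across, 24 mm high: leave alone. Origin at its underside's centre
- side_cutters: side cutters, 121 mm long, 11 mm thick: leave alone. Origin at their underside's centre
- note_pad: note pad 51 x 51 x 10 mm: leave alone. Origin at its underside's centre

How it is judged:
On the way:
1. the jack stands on the bench with its saddle under the boss, lever end away from the plate, and the bar stands upright, all the way in its socket, with the plate still down (horizontal distance between saddle_top and lift_pad below 0.013 m and height (world z) of jack below 0.005 m and angle between jack's own z axis and vertical below 0.06 rad and x of jack_hinge in the frame of stand below -0.06 m and distance between bar_foot and socket_floor below 0.01 m and angle between bar's own z axis and vertical below 0.3 rad and value of joint handle below 0.3 rad and height (world z) of lift_pad below 0.078 m), for 0.2 s.
At the end, for the whole second after the job is handed in: lever past 0.85 rad, boss over 85 mm high (from 74), saddle within 16 mm of the boss and carrying it (over 2.5 N), jack flat on the bench, bar within 12 mm of fully in, fingers holding the bar (over 0.8 N), arm touching neither plate nor jack; jack still (value of joint handle above 0.85 rad and height (world z) of lift_pad above 0.085 m and horizontal distance between saddle_top and lift_pad below 0.016 m and contact force between jack and stand above 2.5 N and height (world z) of jack below 0.006 m and angle between jack's own z axis and vertical below 0.06 rad and distance between bar_foot and socket_floor below 0.012 m and contact force between the fingers and bar above 0.8 N and contact force between each of the arm, the fingers and stand below 0.5 N and contact force between each of the arm, the fingers and jack below 0.5 N and linear speed of jack below 0.02 m/s); the arm keeps its last pose, push and grip.
It fails at once if the arm lifts or pushes the plate or its stand (contact force between any of the arm, the fingers and stand above 4 N).
It fails at once if a bystander is moved by more than 30 mm (distance of any of t_driver, marker, eraser, label_roll, side_cutters, note_pad from where it was at the start of the episode above 0.03 m).
It also fails if it takes over 67 s, if anything falls off the work surface, if the arm or the gripper's body presses on something with over 40 N, if the wrist force passes 120 N, or if a joint passes its speed limit or range.

## Working session

There is one attempt and no reset: what is moved stays moved. The work goes in short steps, Python scripts to look and compute and a shell command to move; the robot and the scene stay as the last step left them, time stands still between calls to the robot, and variables do not carry over. Pictures are saved under pics/ and viewed, at most 11 in all, crops included, and the job is handed in when it is done.

```bash
ls; mkdir -p pics
python3 - <<'E'
from bench import robot, imaging
import cv2,numpy as np,pickle
s=robot.observe(); print(s)
for n in("scene","top"):
    c=imaging.read_camera(n); pickle.dump(c,open(n+'.pkl','wb')); cv2.imwrite(f'pics/{n}0.png',c['frame'])
    R=cv2.Rodrigues(np.array(c['rvec']))[0]; print(n,-R.T@np.array(c['tvec']).ravel(),R[2],c['fx'],c['cx'],c['cy'])
E
```

```text
pics
{'t': 0.0, 'qpos': array([ 1.12030890e+00,  3.09046786e-01,  1.63518781e+00,  6.47274788e-06,
        1.19969338e+00, -6.97122520e-02]), 'dq': array([ 0.0013049 , -0.00062078, -0.00023087,  0.00021824, -0.00054559,
       -0.00069271]), 'effort': array([ 1.86718768e-03, -4.15248549e+01, -2.76669985e+01, -5.09744336e-05,
        1.01578984e-02,  2.43401809e-05]), 'ee_pos': array([0.23192701, 0.57944028, 0.21082051]), 'tool_rot': array([ 1.89240521e-01,  9.81930070e-01, -1.12760631e-03, -3.03207746e-04]), 'ft_force': array([-0.24244522,  0.7529682 , -0.58554577]), 'ft_torque': array([0.03240249, 0.00748388, 0.01096343]), 'finger_force': 0.0, 'opening': 0.08552115283638924}
scene [-0.15498039 -0.4345997   0.79892359] [ 0.65364559  0.43900482 -0.61645941] 421.10735784087683 250.2057726717227 187.7571281813789
top [0.48470469 0.04675547 1.18298077] [ 0.03920902 -0.0091736  -0.99918892] 350.6118671367522 263.10849293912395 196.76775707496392
```

View pics/scene0.png

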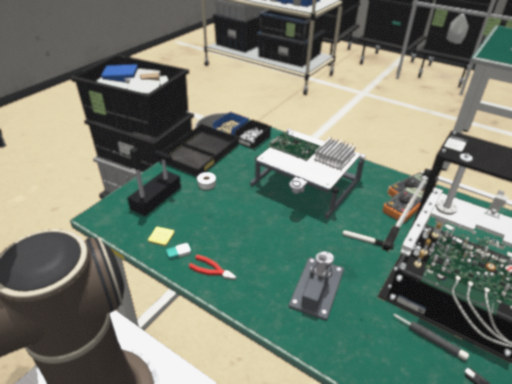

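View pics/top0.png

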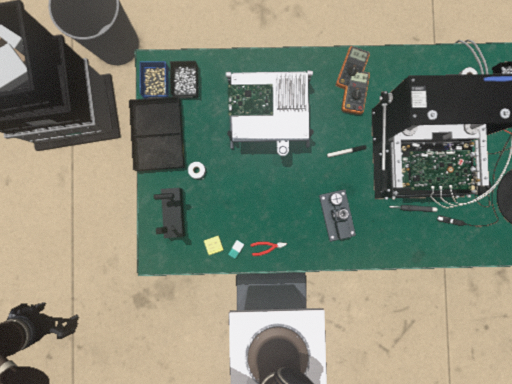

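The scene view shows the jack at about (318,285), the boss tongue at (297,185) and the tool block at (155,190). In the top view the jack is at (338,215) with its saddle at the upper end, the ring at (283,149), and the block at (173,213) with the bar and driver. I'll enlarge these next.

Run:
```python
import cv2,numpy as np,pickle
t=pickle.load(open('top.pkl','rb'))['frame'];s=pickle.load(open('scene.pkl','rb'))['frame']
def cr(f,x,y,w,h,W,H): return cv2.resize(f[y:y+h,x:x+w],(W,H),interpolation=cv2.INTER_CUBIC)
# top jack 310..365 x180..245 ; boss 265..300x135..165 ; block 150..200 x180..245
a=cr(t,310,183,50,62,400,496)[:, :]
b=cr(t,150,183,50,62,400,496)
cv2.imwrite('pics/c1.png',np.hstack([a,b]))
a=cr(s,285,245,65,75,390,450); b=cr(s,120,150,65,75,390,450)
cv2.imwrite('pics/c2.png',np.hstack([a,b]))
```

```text
(no output)
```

View pics/c1.png

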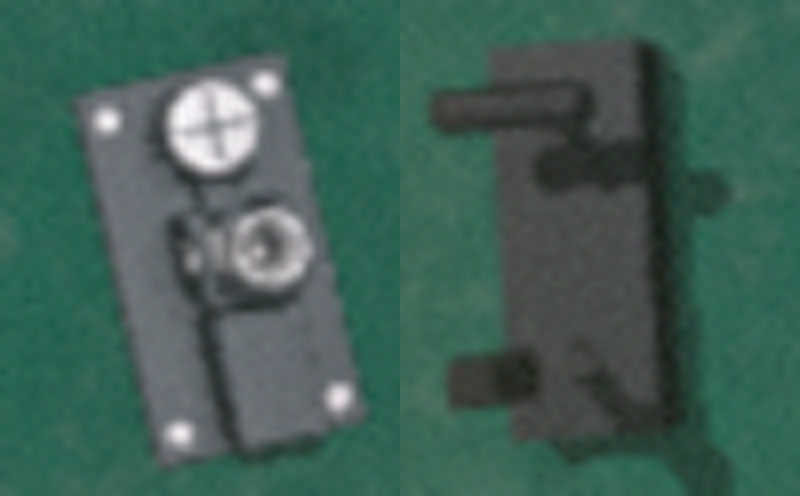

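View pics/c2.png

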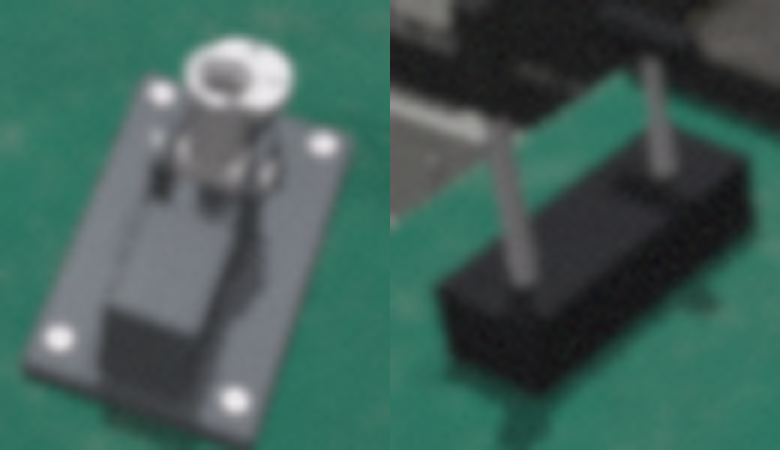

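The crops show the jack's four white base screws, the saddle disc and the socket mouth. The bar is the lower object in the top crop at (495,380), and the left one in the scene crop. The upper one is the T-driver, with its 60 mm cross handle lying along world y.

```bash
cat > h.py <<'E'
import cv2,numpy as np,pickle
def cam(c):
    R=cv2.Rodrigues(np.array(c['rvec']))[0]; t=np.array(c['tvec']).ravel()
    return R,t,np.array([[c['fx'],0,c['cx']],[0,c['fy'],c['cy']],[0,0,1]])
def ray(c,uv,z):
    R,t,K=cam(c); o=-R.T@t; d=R.T@np.linalg.inv(K)@np.array([uv[0],uv[1],1.]); return o+d*(z-o[2])/d[2]
def proj(c,p):
    R,t,K=cam(c); q=K@(R@np.asarray(p,float)+t); return q[:2]/q[2]
def zoom(f,x,y,w,h,k): return cv2.resize(f[y:y+h,x:x+w],None,fx=k,fy=k,interpolation=cv2.INTER_CUBIC)
def unz(u,v,x,y,k): return ((u+.5)/k-.5+x,(v+.5)/k-.5+y)
def blobs(c,x,y,w,h,thr,k=8):
    g=zoom(cv2.cvtColor(c['frame'],cv2.COLOR_BGR2GRAY),x,y,w,h,k)
    n,l,st,ce=cv2.connectedComponentsWithStats((g>thr).astype(np.uint8))
    return [(unz(*ce[i],x,y,k),st[i,4]/k/k,st[i,2]/k,st[i,3]/k) for i in range(1,n) if st[i,4]>k*k*2]
E
python3 - <<'E'
from h import *
t=pickle.load(open('top.pkl','rb'));s=pickle.load(open('scene.pkl','rb'))
for c,n,r in((t,'top',(310,183,50,62)),(s,'scene',(285,245,65,75))):
  for b in blobs(c,*r,170): print(n,np.round(b[0],2),b[1:],'z10',ray(c,b[0],.010)[:2].round(4),'z52',ray(c,b[0],.052)[:2].round(4),'z100',ray(c,b[0],.1)[:2].round(4))
# plate corner: white mask
m=cv2.inRange(cv2.cvtColor(t['frame'],cv2.COLOR_BGR2HSV),(0,0,150),(179,50,255))[60:165,215:325]
n,l,st,ce=cv2.connectedComponentsWithStats(m);i=1+np.argmax(st[1:,4])
# front edge: bottom-most white px per column
cols=[];
for u in list(range(18,58))+list(range(82,92)):
    v=np.flatnonzero(l[:,u]==i)
    if len(v): cols.append((u+215,v.max()+.5+60))
cols=np.array(cols); print(cols[::4].tolist())
print('depth jack saddle',t['depth'][198,336],'tongue',t['depth'][146:156,283],'barTop')
a=zoom(t['frame'],262,130,45,35,8);b=zoom(s['frame'],275,165,45,35,8)
cv2.imwrite('pics/c3.png',np.hstack([a,b]))
E
```

```text
top [342.66 193.02] (np.float64(6.109375), np.float64(3.0), np.float64(2.625)) z10 [ 0.5369 -0.2312] z52 [ 0.535  -0.2213] z100 [ 0.5329 -0.2099]
top [336.11 198.28] (np.float64(86.671875), np.float64(10.625), np.float64(10.875)) z10 [ 0.5197 -0.2086] z52 [ 0.5185 -0.1995] z100 [ 0.517 -0.189]
top [322.93 197.61] (np.float64(6.46875), np.float64(2.875), np.float64(2.875)) z10 [ 0.5231 -0.1645] z52 [ 0.5217 -0.1569] z100 [ 0.5201 -0.1483]
top [345.92 210.62] (np.float64(4.140625), np.float64(2.875), np.float64(2.625)) z10 [ 0.4776 -0.2402] z52 [ 0.4779 -0.2299] z100 [ 0.4782 -0.2182]
top [346.04 215.77] (np.float64(7.0625), np.float64(4.375), np.float64(4.125)) z10 [ 0.4604 -0.24  ] z52 [ 0.4613 -0.2297] z100 [ 0.4623 -0.218 ]
top [351.89 232.17] (np.float64(6.0), np.float64(2.625), np.float64(3.0)) z10 [ 0.4052 -0.2577] z52 [ 0.4081 -0.2468] z100 [ 0.4113 -0.2344]
top [332.02 236.71] (np.float64(5.90625), np.float64(2.875), np.float64(2.625)) z10 [ 0.3917 -0.1907] z52 [ 0.3951 -0.1822] z100 [ 0.3989 -0.1725]
scene [325.48 256.53] (np.float64(111.0625), np.float64(17.125), np.float64(
[... 325 characters left out ...]
z52 [ 0.5054 -0.2415] z100 [ 0.463  -0.2539]
scene [294.43 300.88] (np.float64(16.859375), np.float64(4.875), np.float64(4.375)) z10 [ 0.3972 -0.1901] z52 [ 0.3678 -0.2031] z100 [ 0.3342 -0.218 ]
scene [323.72 311.22] (np.float64(16.171875), np.float64(4.625), np.float64(4.375)) z10 [ 0.4105 -0.2571] z52 [ 0.3804 -0.2666] z100 [ 0.346  -0.2774]
[[233.0, 139.5], [237.0, 138.5], [241.0, 138.5], [245.0, 138.5], [249.0, 138.5], [253.0, 138.5], [257.0, 138.5], [261.0, 138.5], [265.0, 138.5], [269.0, 138.5], [297.0, 138.5], [301.0, 138.5], [305.0, 138.5]]
depth jack saddle 1.1295521 tongue [1.0918902 1.090612  1.0915697 1.086283  1.0923125 1.0910531 1.0914814
 1.0881997 1.0955883 1.093303 ] barTop
```

View pics/c3.png

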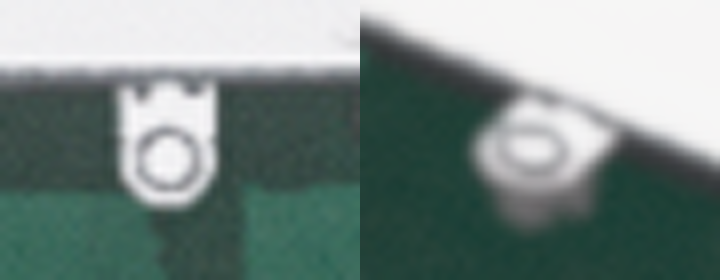

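Run:
```python
from h import *
t=pickle.load(open('top.pkl','rb'));s=pickle.load(open('scene.pkl','rb'))
D={'top':(t,[(342.66,193.02),(322.93,197.61),(351.89,232.17),(332.02,236.71)]),'scene':(s,[(338.36,268.59),(311.5,260.12),(323.72,311.22),(294.43,300.88)])}
for n,(c,d) in D.items():
    P=np.array([ray(c,u,.01)[:2] for u in d]); a=(P[0]+P[1]-P[2]-P[3]); 
    ct=P.mean(0); ux=a/np.linalg.norm(a); print(n,'jack centre',ct,'yaw',np.arctan2(ux[1],ux[0]),'len',np.linalg.norm(a)/2,'orig',ct+.055*ux,'grip',ct-.045*ux,'hinge',ct+.005*ux)
print('saddle top',ray(t,(336.11,198.28),.052))
print('ring top',ray(t,unz(168,159,262,130,8),.098),'scene',ray(s,unz(172,148,275,165,8),.098))
a,b=ray(t,(237,138.5),.093),ray(t,(301,138.5),.093);print('front edge',a,b,'yaw',np.arctan2(-(a-b)[0],(a-b)[1]))
# bar: base entering block (z .045) scene; grip in top
print('bar shank base scene',ray(s,unz(0,0,120,150,6),.045)*0+ray(s,unz(522-390,283,120,150,6),.045))
print('bar shank top scene z.138',ray(s,unz(501-390,128,120,150,6),.138))
print('bar top centre',ray(t,unz(450+24-400,382,150,183,8),.2))
print('driver base scene',ray(s,unz(663-390,175,120,150,6),.045))
# block top corners, top cam
for u,v in((490,47),(637,42),(658,432),(512,440)): print('blk',ray(t,unz(u-400,v,150,183,8),.045)[:2].round(4))
```

```text
top jack centre [ 0.46422304 -0.21104198] yaw 0.19822484869990717 len 0.13411227329269665 orig [ 0.51814602 -0.20021087] grip [ 0.42010425 -0.21990379] hinge [ 0.46912513 -0.21005733]
scene jack centre [ 0.46981627 -0.21037272] yaw 0.19812541276676884 len 0.1345572741680859 orig [ 0.52374032 -0.19954698] grip [ 0.42569659 -0.21923015] hinge [ 0.47471846 -0.20938856]
saddle top [ 0.51849202 -0.19948609  0.052     ]
ring top [ 0.67332351 -0.02740224  0.098     ] scene [ 0.67872597 -0.02604687  0.098     ]
front edge [0.71191115 0.11397728 0.093     ] [ 0.70734429 -0.08647229  0.093     ] yaw -0.02277915700587305
bar shank base scene [0.43298837 0.32746432 0.045     ]
bar shank top scene z.138 [0.43188627 0.32051109 0.138     ]
bar top centre [0.43671692 0.33078102 0.2       ]
driver base scene [0.53300644 0.33269673 0.045     ]
blk [0.5644 0.3674]
blk [0.565  0.3079]
blk [0.4072 0.3018]
blk [0.4055 0.3606]
```

```bash
python3 -m pendant '[[[-0.0237,-0.0335,0],0],[[-0.0237,-0.0335,0],0],[[-0.0237,-0.0335,0],0],[[-0.0237,-0.0335,0],0],[[-0.0237,-0.0335,0],0],[[-0.0237,-0.0335,0],0],[[-0.0237,-0.0335,0],0],[[-0.0237,-0.0335,0],0],[[-0.0237,-0.0335,0],0],[[-0.0237,-0.0335,0],0],[[-0.0237,-0.0335,0],0],[[-0.0237,-0.0335,0],0],[[-0.0237,-0.0335,0],0],[[-0.0237,-0.0335,0],0],[[-0.0237,-0.0335,0],0],[[-0.0237,-0.0335,0],0],[[-0.0237,-0.0335,0],0],[[-0.0237,-0.0335,0],0],[[-0.0237,-0.0335,0],0],[[-0.0237,-0.0335,0],0]]' 0.75 40
python3 -m pendant '[[[0,0,0],-0.116],[[0,0,0],-0.116],[[0,0,0],-0.116],[[0,0,0],-0.116],[[0,0,0],-0.116],[[0,0,0],0]]'
cat >> h.py <<'E'
from scipy.spatial.transform import Rotation as Ro
def go(target,toolyaw=None):
    "shift in tool axes to a world TCP target; toolyaw: wanted world angle of tool y"
    from bench import robot
    s=robot.observe(); R=Ro.from_quat(s['tool_rot']).as_matrix(); y=np.arctan2(R[1,1],R[0,1])
    print('t',round(s['t'],2),'tcp',s['ee_pos'].round(4),'yaw y',round(y,4),'F',s['ft_force'].round(1),'open',round(s['opening'],4),'ff',round(s['finger_force'],1),'tilt',R[2].round(4))
    if toolyaw is not None:print('turn',round(-(toolyaw-y),4))
    print('shift',(R.T@(np.array(target)-s['ee_pos'])).round(4))
E
python3 -c "
from h import *;go([.423,-.2195,.047],np.pi/2+.198)"
```

```text
t: 1.77
ee_pos: [0.423, -0.22, 0.2117]
tool_rot: [0.19, 0.982, 0.0, -0.0]
ft_force: [0.7, 1.1, 0.1]
opening: 0.0639
finger_force: 0.0
t: 2.27
ee_pos: [0.4229, -0.2178, 0.2116]
tool_rot: [-0.1, 0.995, 0.0, -0.0]
ft_force: [0.8, 0.0, -0.2]
opening: 0.0639
finger_force: 0.0
t 2.27 tcp [ 0.4229 -0.2178  0.2116] yaw y 1.7717 F [ 0.8  0.  -0.2] open 0.0639 ff 0.0 tilt [ 8.e-04  8.e-04 -1.e+00]
turn 0.0029
shift [ 1.000e-04 -1.800e-03  1.646e-01]
```

```bash
python3 -m pendant '[[[0,-0.0015,0.035],0],[[0,0,0.035],0],[[0,0,0.035],0],[[0,0,0.03],0],[[0,0,0.02],0],[[0,0,0.009],0],[[0,0,0],0]]'
python3 -m pendant '[[[0,0,0],0],[[0,0,0],0],[[0,0,0],0],[[0,0,0],0],[[0,0,0],0],[[0,0,0],0]]' 0.2 60
python3 -c "
from h import *;go([.423+.155,-.2195+.173,.047],np.pi/2-.023)"
```

```text
t: 2.85
ee_pos: [0.4215, -0.2181, 0.0457]
tool_rot: [-0.098, 0.995, 0.002, -0.002]
ft_force: [0.3, -0.4, 0.2]
opening: 0.064
finger_force: 0.0
t: 3.35
ee_pos: [0.4242, -0.2198, 0.0489]
tool_rot: [-0.099, 0.995, -0.0, 0.001]
ft_force: [0.1, -0.7, -0.4]
opening: 0.0171
finger_force: 0.0
t 3.35 tcp [ 0.4242 -0.2198  0.0489] yaw y 1.7699 F [ 0.1 -0.7 -0.4] open 0.0171 ff 0.0 tilt [-0.0011 -0.0011 -1.    ]
turn 0.2221
shift [-0.185   0.1394  0.0019]
```

Run:
```python
from h import *
from bench import imaging
c=imaging.read_camera('scene');d=imaging.read_camera('top');pickle.dump(c,open('s1.pkl','wb'));pickle.dump(d,open('t1.pkl','wb'))
cv2.imwrite('pics/d1.png',np.hstack([zoom(c['frame'],270,220,95,110,4),zoom(d['frame'],300,170,80,110,4)]))
```

```text
(no output)
```

View pics/d1.png

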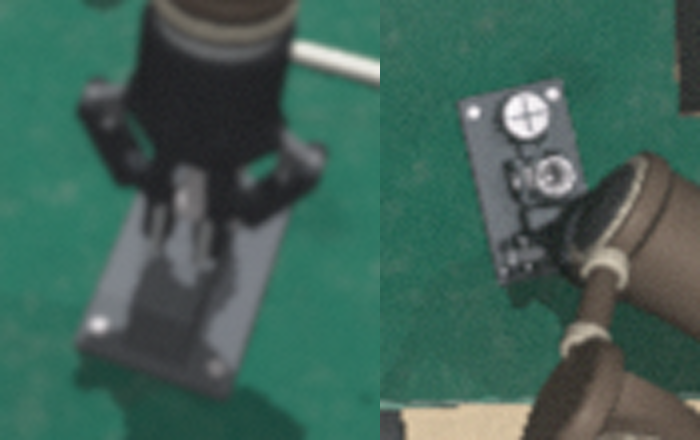

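Run:
```python
from h import *
from bench import robot
c=pickle.load(open('s1.pkl','rb'));d=pickle.load(open('t1.pkl','rb'))
for p in([.424,-.22,.03],[.424,-.22,.05],[.424,-.22,.10],[.474,-.2095,.1]):
  a=proj(c,p);b=proj(d,p);print(p,(a-[270,220])*4,(b-[300,170])*4)
s=robot.observe();print(s['qpos'],s['ee_pos'],s['t'],s['opening'])
for n,cc in(('scene',c),('top',d)):
  o=(285,245,65,75) if n=='scene' else(310,183,50,62)
  for b in blobs(cc,*o,165): print(n,np.round(b[0],2),b[1])
a=c['depth'];u,v=270+205//4,220+250//4;print('depth fingertip',a[v-1:v+2,u-2:u+3])
R,t,K=cam(c);
for uu,vv in((155,235),(205,250),(160,285),(185,190),(185,200)):
  U,V=270+uu/4,220+vv/4;z=a[int(round(V)),int(round(U))];print(uu,vv,(R.T@(np.linalg.inv(K)@[U,V,1]*z-t)).round(3))
```

```text
[0.424, -0.22, 0.03] [170.58003581 294.45868358] [167.31816244 228.37669078]
[0.424, -0.22, 0.05] [174.39068425 271.66072118] [173.0799344  229.54125986]
[0.424, -0.22, 0.1] [184.37229906 211.9437246 ] [188.41535751 232.64085486]
[0.474, -0.2095, 0.1] [209.17386606 146.78781326] [172.67462617 168.13537091]
[-5.69176282e-01  2.62253713e-01  2.08441376e+00 -4.82820369e-06
  7.94197462e-01 -2.33909490e+00] [ 0.42384738 -0.21954038  0.04847291] 3.45 0.017148256172813976
scene [294.22 300.47] 10.953125
top [342.64 193.  ] 7.609375
top [336.14 198.29] 94.03125
top [322.92 197.62] 8.09375
top [344.49 214.14] 27.625
top [340.36 210.64] 3.125
top [356.9  234.41] 18.03125
depth fingertip [[0.9013568  0.90076023 0.90159184 0.90208524 0.90334576]
 [0.90239483 0.9024071  0.90015274 0.9056063  0.90584487]
 [0.9082765  0.9047976  0.9061348  0.9082589  0.9064153 ]]
155 235 [ 0.413 -0.21   0.085]
205 250 [ 0.418 -0.237  0.087]
160 285 [ 0.409 -0.219  0.053]
185 190 [-0.155 -0.435  0.799]
185 200 [ 0.465 -0.204  0.06 ]
```

The picture shows the fingers shut, with their tips at about crop (155-205,265), just above the block's top. So they closed over the block instead of on it. I'll measure the tip height from depth.

Run:
```python
from h import *
c=pickle.load(open('s1.pkl','rb'));a=c['depth'];R,t,K=cam(c)
for uu in (155,203):
  for vv in range(205,300,4):
    U,V=round(270+uu/4),round(220+vv/4);z=a[V,U];print(uu,vv,c['frame'][V,U],(R.T@(np.linalg.inv(K)@[U,V,1]*z-t)).round(3))
```

```text
155 205 [66 64 63] [ 0.414 -0.207  0.108]
155 209 [86 84 83] [ 0.414 -0.208  0.104]
155 213 [92 91 90] [ 0.413 -0.208  0.102]
155 217 [94 94 92] [ 0.415 -0.208  0.098]
155 221 [95 92 92] [ 0.413 -0.209  0.097]
155 225 [93 92 91] [ 0.414 -0.209  0.092]
155 229 [92 91 90] [ 0.412 -0.21   0.092]
155 233 [92 90 88] [ 0.413 -0.21   0.087]
155 237 [91 90 89] [ 0.413 -0.21   0.084]
155 241 [91 91 89] [ 0.415 -0.21   0.079]
155 245 [92 90 89] [ 0.416 -0.21   0.074]
155 249 [94 91 90] [ 0.416 -0.21   0.072]
155 253 [95 92 89] [ 0.427 -0.207  0.055]
155 257 [84 81 78] [ 0.423 -0.208  0.056]
155 261 [77 73 69] [ 0.422 -0.209  0.055]
155 265 [72 71 67] [ 0.42  -0.21   0.054]
155 269 [73 71 69] [ 0.416 -0.212  0.055]
155 273 [74 71 68] [ 0.414 -0.213  0.055]
155 277 [72 69 68] [ 0.413 -0.214  0.053]
155 281 [72 69 68] [ 0.411 -0.215  0.053]
155 285 [72 69 67] [ 0.41  -0.216  0.051]
155 289 [72 70 67] [ 0.406 -0.218  0.053]
155 293 [72 70 67] [ 0.401 -0.22   0.057]
155 297 [70 67 65] [ 0.401 -0.221  0.053]
203 205 [69 67 68] [ 0.418 -0.232  0.12 ]
203 209 [65 64 62] [ 0.417 -0.233  0.118]
203 213 
[... 221 characters left out ...]
[ 0.417 -0.235  0.102]
203 237 [93 93 91] [ 0.417 -0.235  0.097]
203 241 [93 91 90] [ 0.42  -0.235  0.092]
203 245 [89 88 88] [ 0.42  -0.235  0.088]
203 249 [87 87 85] [ 0.418 -0.236  0.088]
203 253 [87 86 86] [ 0.421 -0.236  0.081]
203 257 [94 91 90] [ 0.42  -0.236  0.079]
203 261 [105 102  99] [ 0.424 -0.236  0.072]
203 265 [105 101  98] [ 0.436 -0.232  0.052]
203 269 [93 90 87] [ 0.433 -0.233  0.053]
203 273 [75 71 69] [ 0.429 -0.235  0.056]
203 277 [67 65 63] [ 0.429 -0.236  0.053]
203 281 [63 61 59] [ 0.424 -0.238  0.055]
203 285 [62 59 58] [ 0.422 -0.239  0.054]
203 289 [62 60 57] [ 0.422 -0.239  0.052]
203 293 [59 57 55] [ 0.425 -0.239  0.045]
203 297 [61 58 57] [ 0.427 -0.238  0.039]
```

```bash
python3 -m pendant '[[[0,0,0],0],[[0,0,0],0],[[0,0,0],0],[[0,0,0],0],[[0,0,0.01],0],[[0,0,0.01],0],[[0,0,0.01],0],[[0,0,0],0],[[0,0,0],0]]' 0.75 40
python3 -c "
from h import *;go([.423+.155,-.2195+.173,.047],np.pi/2-.023)"
```

```text
t: 4.2
ee_pos: [0.4223, -0.2186, 0.0166]
tool_rot: [-0.099, 0.995, 0.001, -0.001]
ft_force: [0.4, 0.5, 0.0]
opening: 0.0641
finger_force: 0.0
t 4.2 tcp [ 0.4223 -0.2186  0.0166] yaw y 1.77 F [0.4 0.5 0. ] open 0.0641 ff 0.0 tilt [ 0.0025  0.0024 -1.    ]
turn 0.2222
shift [-0.1866  0.138  -0.0306]
```

```bash
python3 -m pendant '[[[0,0,0.004],0],[[0,0,0.003],0],[[0,0,0],0],[[0,0,0],0]]'
python3 -m pendant '[[[0,0,0],0],[[0,0,0],0],[[0,0,0],0],[[0,0,0],0],[[0,0,0],0],[[0,0,0],0]]' 0.2 80
python3 -c "
from h import *;go([.423+.155,-.2195+.173,.047],np.pi/2-.023)"
```

```text
t: 4.53
ee_pos: [0.4237, -0.2194, 0.011]
tool_rot: [-0.099, 0.995, 0.0, -0.0]
ft_force: [0.9, -0.2, 0.3]
opening: 0.0641
finger_force: 0.0
t: 5.03
ee_pos: [0.4241, -0.2198, 0.0117]
tool_rot: [-0.1, 0.995, -0.0, 0.0]
ft_force: [-1.8, 0.9, 5.5]
opening: 0.0343
finger_force: 81.1
t 5.03 tcp [ 0.4241 -0.2198  0.0117] yaw y 1.7701 F [-1.8  0.9  5.5] open 0.0343 ff 81.1 tilt [-5.e-04 -8.e-04 -1.e+00]
turn 0.2223
shift [-0.1852  0.1394 -0.0353]
```

```bash
python3 -m pendant '[[[0,0,-0.012],0],[[0,0,-0.02],0.075],[[0,0,-0.02],0.075],[[0,0,0],0.072],[[0,0,0],0]]'
python3 -c "
from h import *;go([.46,-.0254,.06],np.pi/2-.023)"
```

```text
t: 5.45
ee_pos: [0.4231, -0.2191, 0.0628]
tool_rot: [0.012, 1.0, 0.0, -0.0]
ft_force: [-0.3, 0.5, -8.1]
opening: 0.0342
finger_force: 81.2
t 5.45 tcp [ 0.4231 -0.2191  0.0628] yaw y 1.5469 F [-0.3  0.5 -8.1] open 0.0342 ff 81.2 tilt [ 4.e-04  2.e-04 -1.e+00]
turn -0.0009
shift [-0.0322  0.1945  0.0029]
```

```bash
python3 -m pendant '[[[-0.004,0.0243,0],0],[[-0.004,0.0243,0],0],[[-0.004,0.0243,0],0],[[-0.004,0.0243,0],0],[[-0.004,0.0243,0],0],[[-0.004,0.0243,0],0],[[-0.004,0.0243,0],0],[[-0.004,0.0243,0.01],0],[[0,0,0.015],0],[[0,0,0.015],0],[[0,0,0],0],[[0,0,0],0]]'
python3 - <<'E'
from h import *
go([.577,-.0254,.022],np.pi/2-.023)
from bench import imaging
c=imaging.read_camera('scene');d=imaging.read_camera('top')
cv2.imwrite('pics/d2.png',np.hstack([zoom(c['frame'],215,150,120,120,3),zoom(d['frame'],240,120,100,120,3)]))
for b in blobs(d,255,155,60,35,150): print(np.round(b[0],2),b[1],ray(d,b[0],.062).round(4),ray(d,b[0],.02).round(4))
E
```

```text
t: 6.45
ee_pos: [0.4563, -0.0251, 0.0207]
tool_rot: [0.011, 1.0, 0.001, -0.004]
ft_force: [-0.6, 0.3, -7.3]
opening: 0.0342
finger_force: 82.1
t 6.45 tcp [ 0.4563 -0.0251  0.0207] yaw y 1.5495 F [-0.6  0.3 -7.3] open 0.0342 ff 82.1 tilt [ 0.0077  0.0011 -1.    ]
turn 0.0017
shift [-0.1207  0.0022 -0.0023]
[282.5  154.86] 3.546875 [ 0.662  -0.0292  0.062 ] [ 0.6687 -0.0321  0.02  ]
[282.58 186.44] 69.1875 [ 0.5603 -0.0268  0.062 ] [ 0.5631 -0.0295  0.02  ]
[271.54 185.48] 10.28125 [0.5642 0.0086 0.062 ] [0.5672 0.0071 0.02  ]
[291.93 185.56] 9.875 [ 0.5624 -0.0568  0.062 ] [ 0.5653 -0.0607  0.02  ]
```

View pics/d2.png

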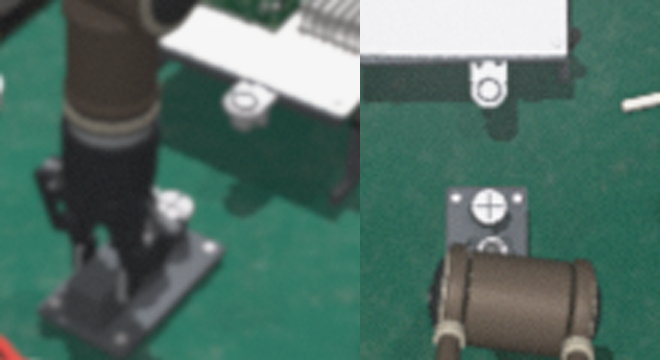

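```bash
python3 -m pendant '[[[-0.01,0.0002,0],0],[[-0.015,0.0002,0],0],[[-0.015,0.0002,0],0],[[-0.015,0.0002,0],0],[[-0.015,0.0002,0],0],[[-0.015,0.0002,0],0],[[-0.015,0.0002,0],0],[[-0.012,0.0002,0],0],[[-0.008,0.0002,0],0],[[0,0,0],0],[[0,0,0.004],0],[[0,0,0.004],0],[[0,0,0],0]]'
python3 - <<'E'
from h import *
go([.577,-.0254,.0117],np.pi/2-.023)
from bench import imaging
d=imaging.read_camera('top');pickle.dump(d,open('t2.pkl','wb'))
for b in blobs(d,260,120,50,50,150): print(np.round(b[0],2),b[1],ray(d,b[0],.052).round(4),ray(d,b[0],.01).round(4))
E
```

```text
t: 7.63
ee_pos: [0.5775, -0.0266, 0.0135]
tool_rot: [0.011, 1.0, 0.0, -0.002]
ft_force: [-1.3, -0.2, -8.1]
opening: 0.0344
finger_force: 82.3
t 7.63 tcp [ 0.5775 -0.0266  0.0135] yaw y 1.5478 F [-1.3 -0.2 -8.1] open 0.0344 ff 82.3 tilt [ 4.3e-03  4.0e-04 -1.0e+00]
turn 0.0
shift [0.0005 0.0011 0.0018]
[283.96 129.14] 945.625 [ 0.7476 -0.0369  0.052 ] [ 0.7574 -0.04    0.01  ]
[282.48 146.61] 156.203125 [ 0.6906 -0.0305  0.052 ] [ 0.6982 -0.0334  0.01  ]
```

```bash
python3 -m pendant '[[[0,0.0005,0.001],0],[[0,0,0.001],0],[[0,0,0],0],[[0,0,0],0]]'
python3 - <<'E'
from h import *
go([.577,-.0254,.0117],np.pi/2-.023)
d=pickle.load(open('t2.pkl','rb'))
for b in blobs(d,265,142,36,40,100): print(np.round(b[0],2),b[1],ray(d,b[0],.011).round(4))
cv2.imwrite('pics/e1.png',zoom(d['frame'],260,130,50,50,8))
E
```

```text
t: 8.02
ee_pos: [0.58, -0.0262, 0.0131]
tool_rot: [0.011, 1.0, -0.0, -0.0]
ft_force: [-0.1, 0.2, -6.3]
opening: 0.0344
finger_force: 82.3
t 8.02 tcp [ 0.58   -0.0262  0.0131] yaw y 1.5481 F [-0.1  0.2 -6.3] open 0.0344 ff 82.3 tilt [ 0. -0. -1.]
turn 0.0003
shift [0.003  0.0008 0.0014]
[282.31 147.77] 165.046875 [ 0.6941 -0.0327  0.011 ]
[270.72 150.08] 7.84375 [0.6872 0.0065 0.011 ]
[291.93 151.7 ] 14.484375 [ 0.6801 -0.0647  0.011 ]
[268.78 168.29] 179.28125 [0.6259 0.0146 0.011 ]
[287.68 166.43] 431.765625 [ 0.6307 -0.049   0.011 ]
```

View pics/e1.png

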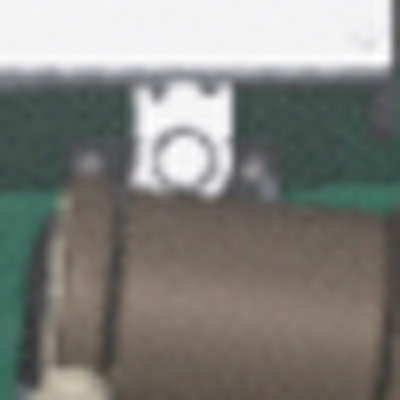

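The screws at crop (90,163) and (255,168) put the saddle within about 1 mm of the ring. Next I lower the jack the rest of the way and let go.

```bash
python3 -m pendant '[[[0,0,0.001],0],[[0,0,0.001],0],[[0,0,0],0],[[0,0,0],0]]'
python3 -m pendant '[[[0,0,0],0],[[0,0,0],0],[[0,0,0],0],[[0,0,0],0],[[0,0,-0.005],0],[[0,0,-0.02],0],[[0,0,-0.035],0],[[0,0,-0.04],0],[[0,0,-0.04],0],[[0,0,-0.04],0],[[0,0,-0.04],0],[[0,0,0],0]]' 0.75
python3 -c "
from h import *;go([.435,.331,.25],np.pi/2+.04)"
```

```text
t: 8.35
ee_pos: [0.5804, -0.0262, 0.0118]
tool_rot: [0.011, 1.0, -0.0, 0.0]
ft_force: [-2.4, 1.1, -1.0]
opening: 0.0345
finger_force: 83.0
t: 9.35
ee_pos: [0.5866, -0.027, 0.2424]
tool_rot: [0.011, 1.0, -0.001, 0.01]
ft_force: [2.4, -0.1, 1.4]
opening: 0.0637
finger_force: 0.0
t 9.35 tcp [ 0.5866 -0.027   0.2424] yaw y 1.5481 F [ 2.4 -0.1  1.4] open 0.0637 ff 0.0 tilt [-0.0194 -0.0019 -0.9998]
turn -0.0627
shift [ 0.1595  0.3544 -0.0113]
```

```bash
python3 -m pendant '[[[0.0158,0.0354,0],0],[[0.0158,0.0354,0],0],[[0.0158,0.0354,0],0],[[0.0158,0.0354,0],0],[[0.0158,0.0354,0],0],[[0.0158,0.0354,0],0],[[0.0158,0.0354,0],0],[[0.0158,0.0354,0],0],[[0.0158,0.0354,0],0],[[0.0158,0.0354,0],0],[[0,0,0],-0.063],[[0,0,0],0]]'
python3 - <<'E'
from h import *
go([.437,.331,.128],np.pi/2+.04)
from bench import imaging
c=imaging.read_camera('scene');d=imaging.read_camera('top');pickle.dump(c,open('s3.pkl','wb'));pickle.dump(d,open('t3.pkl','wb'))
cv2.imwrite('pics/e2.png',np.hstack([zoom(c['frame'],110,110,80,110,5),zoom(d['frame'],260,135,40,55,10)]))
E
```

```text
t: 10.35
ee_pos: [0.4292, 0.3333, 0.2314]
tool_rot: [-0.023, 1.0, 0.0, 0.0]
ft_force: [0.0, -0.5, 0.3]
opening: 0.064
finger_force: 0.0
t 10.35 tcp [0.4292 0.3333 0.2314] yaw y 1.6164 F [ 0.  -0.5  0.3] open 0.064 ff 0.0 tilt [-8.e-04  4.e-04 -1.e+00]
turn 0.0056
shift [-0.0076 -0.0027  0.1034]
```

View pics/e2.png

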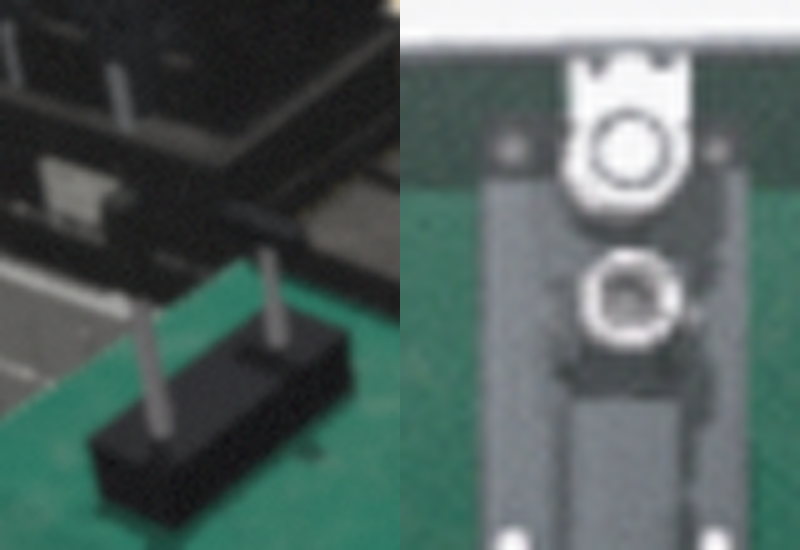

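The jack sits square, with the ring at (630,148) over the saddle and the mouth at (630,298) behind it. The gripper fingers are at (12,60) and (120,100) above the bar. I'll check the bar and fingers by depth.

```bash
cat >> h.py <<'E'
def pts(c,x,y,w,h):
    R,t,K=cam(c); V,U=np.mgrid[y:y+h,x:x+w]; z=c['depth'][y:y+h,x:x+w]
    q=np.stack([(U-c['cx'])/c['fx']*z,(V-c['cy'])/c['fy']*z,z],-1)-t; return q@R
E
python3 - <<'E'
from h import *
c=pickle.load(open('s3.pkl','rb'));d=pickle.load(open('t3.pkl','rb'))
P=pts(c,110,110,80,110).reshape(-1,3)
box=lambda lo,hi:(P>lo).all(1)&(P<hi).all(1)
for z0 in np.arange(.05,.20,.02):
  q=P[box([.40,.30,z0],[.47,.37,z0+.02])];print('bar z',round(z0,2),len(q),q.mean(0).round(4) if len(q) else'',q.min(0).round(3) if len(q) else'',q.max(0).round(3) if len(q) else '')
for y0,y1 in((.26,.34),(.34,.43)):
  q=P[box([.38,y0,.215],[.48,y1,.32])]
  if len(q): print('finger',len(q),q.min(0).round(3),np.median(q,0).round(3),np.percentile(q,5,0).round(3))
B=[b for b in blobs(d,260,140,40,55,130)]
for b in B: print(np.round(b[0],2),b[1],ray(d,b[0],.01)[:2].round(4))
print('mouth top',ray(d,unz(630-400,298,260,135,10),.1))
print('ring',ray(d,unz(630-400,149,260,135,10),.098))
print('dots',ray(d,unz(112,150,260,135,10),.01),ray(d,unz(318,150,260,135,10),.01),ray(d,unz(113,540,260,135,10),.01),ray(d,unz(316,540,260,135,10),.01))
E
```

```text
bar z 0.05 27 [0.4359 0.327  0.0586] [0.406 0.308 0.05 ] [0.453 0.344 0.069]
bar z 0.07 25 [0.4361 0.3272 0.0794] [0.432 0.323 0.07 ] [0.442 0.334 0.088]
bar z 0.09 28 [0.4358 0.3277 0.0995] [0.432 0.324 0.09 ] [0.444 0.333 0.11 ]
bar z 0.11 29 [0.4362 0.3274 0.1213] [0.432 0.323 0.11 ] [0.444 0.333 0.129]
bar z 0.13 33 [0.4357 0.3259 0.1424] [0.428 0.32  0.131] [0.447 0.336 0.149]
bar z 0.15 57 [0.4343 0.3255 0.1602] [0.428 0.319 0.15 ] [0.447 0.337 0.17 ]
bar z 0.17 60 [0.4346 0.3262 0.1804] [0.427 0.319 0.17 ] [0.449 0.339 0.19 ]
bar z 0.19 53 [0.4362 0.3277 0.1981] [0.428 0.32  0.191] [0.448 0.339 0.203]
finger 237 [0.416 0.266 0.257] [0.426 0.289 0.299] [0.42  0.27  0.265]
finger 155 [0.417 0.361 0.256] [0.426 0.366 0.283] [0.418 0.363 0.262]
[282.2  147.37] 195.09375 [ 0.6956 -0.0324]
[270.77 149.49] 2.1875 [0.6894 0.0063]
[270.49 165.98] 91.890625 [0.6336 0.0087]
[282.69 164.47] 79.03125 [ 0.6378 -0.0325]
[270.82 189.33] 18.953125 [0.5551 0.0095]
[291.11 189.21] 13.53125 [ 0.5538 -0.0585]
mouth top [ 0.62641942 -0.02598482  0.1       ]
ring [ 0.67328524 -0.02736225  0.098     ]
dots [0.68915757 0.00637178 0.01      ] [ 0.68755854 -0.06301312  0.01      ] [0.55766533 0.00936907 0.01      ] [ 0.55603381 -0.05870308  0.01      ]
```

```bash
python3 -m pendant '[[[-0.0076,-0.0027,0],0],[[0,0,0.02],0],[[0,0,0.025],0],[[0,0,0.025],0],[[0,0,0.02],0],[[0,0,0.013],0],[[0,0,0],0],[[0,0,0],0]]' 0.75 60
python3 -m pendant '[[[0,0,0],0],[[0,0,0],0],[[0,0,0],0],[[0,0,0],0],[[0,0,0],0],[[0,0,0],0],[[0,0,0],0]]' 0 60
python3 - <<'E'
from h import *
go([.629,-.0265,.2],np.pi/2-.023)
E
```

```text
t: 11.12
ee_pos: [0.4384, 0.3273, 0.1274]
tool_rot: [-0.019, 1.0, -0.001, -0.001]
ft_force: [-0.8, -0.2, -0.6]
opening: 0.0639
finger_force: 0.0
t: 11.7
ee_pos: [0.4389, 0.3295, 0.1294]
tool_rot: [-0.02, 1.0, 0.001, 0.001]
ft_force: [0.7, -0.2, 5.4]
opening: 0.0176
finger_force: 58.7
t 11.7 tcp [0.4389 0.3295 0.1294] yaw y 1.6114 F [ 0.7 -0.2  5.4] open 0.0176 ff 58.7 tilt [-0.0024  0.0011 -1.    ]
turn 0.0636
shift [-0.1757 -0.3634 -0.0706]
```

```bash
python3 -m pendant '[[[0,0,-0.015],0],[[0,0,-0.03],0],[[0,0,-0.03],0],[[0,0,-0.03],0],[[0,0,-0.02],0],[[0,0,0],0],[[0,0,0],0]]'
python3 -m pendant '[[[-0.0146,-0.0303,0],0],[[-0.0146,-0.0303,0],0],[[-0.0146,-0.0303,0],0],[[-0.0146,-0.0303,0],0],[[-0.0146,-0.0303,0],0],[[-0.0146,-0.0303,0],0],[[-0.0146,-0.0303,0],0],[[-0.0146,-0.0303,0],0],[[-0.0146,-0.0303,0],0],[[-0.0146,-0.0303,0],0],[[-0.0146,-0.0303,0],0],[[-0.0146,-0.0303,0],0],[[0,0,0],0.064],[[0,0,0],0],[[0,0,0],0]]'
python3 - <<'E'
from h import *
go([.629,-.0265,.2],np.pi/2-.023)
from bench import imaging
c=imaging.read_camera('scene');d=imaging.read_camera('top');pickle.dump(c,open('s4.pkl','wb'));pickle.dump(d,open('t4.pkl','wb'))
P=pts(c,200,80,150,170).reshape(-1,3)
for z0 in np.arange(.10,.28,.02):
  q=P[((P>[.55,-.08,z0])&(P<[.665,.04,z0+.02])).all(1)]
  print(round(z0,2),len(q),np.median(q,0).round(4) if len(q) else '')
u=proj(c,[.629,-.0265,.13]);print(u)
cv2.imwrite('pics/e3.png',np.hstack([zoom(c['frame'],int(u[0])-40,int(u[1])-50,80,90,5),zoom(d['frame'],260,135,40,45,10)]))
print(int(u[0])-40,int(u[1])-50)
E
```

```text
t: 12.28
ee_pos: [0.4382, 0.3292, 0.2537]
tool_rot: [-0.02, 1.0, 0.0, 0.001]
ft_force: [-0.3, -0.3, -1.8]
opening: 0.0174
finger_force: 59.4
t: 13.53
ee_pos: [0.6258, -0.0273, 0.2499]
tool_rot: [0.012, 1.0, 0.001, -0.003]
ft_force: [-0.7, 0.5, -1.0]
opening: 0.0173
finger_force: 59.4
t 13.53 tcp [ 0.6258 -0.0273  0.2499] yaw y 1.5476 F [-0.7  0.5 -1. ] open 0.0173 ff 59.4 tilt [ 0.0057  0.0011 -1.    ]
turn -0.0002
shift [-0.0035  0.0008  0.0499]
0.1 37 [ 0.6388 -0.0287  0.1013]
0.12 7 [ 0.6223 -0.0302  0.1374]
0.14 26 [ 0.6214 -0.0296  0.151 ]
0.16 32 [ 0.6214 -0.0297  0.1685]
0.18 31 [ 0.6211 -0.0296  0.19  ]
0.2 32 [ 0.6214 -0.0293  0.2099]
0.22 35 [ 0.6214 -0.0298  0.2308]
0.24 31 [ 0.6209 -0.0298  0.2498]
0.26 70 [ 0.6175 -0.0309  0.2729]
[287.80718034 182.80543137]
247 132
```

View pics/e3.png

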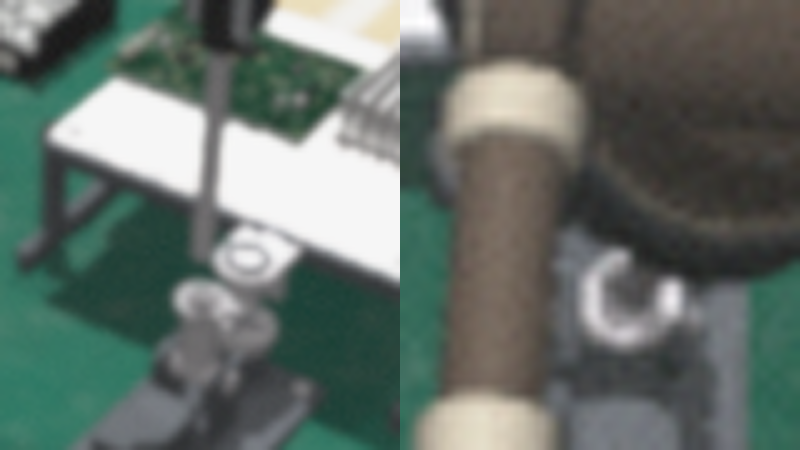

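The bar's foot is at crop (202,255), straight above the mouth at about (203,300) in the scene view. The bar's axis by depth matches the TCP reading. Now the mouth in the scene frame.

Run:
```python
from h import *
c=pickle.load(open('s4.pkl','rb'))
for p in((203,300),(173,300),(236,300),(200,280),(200,318)): print(p,ray(c,unz(*p,247,132,5),.1).round(4))
print('saddle(250,325)',ray(c,unz(250,325,247,132,5),.052).round(4))
for r in((.0,0),(.013,0),(-.013,0),(0,.013),(0,-.013)): print(((proj(c,[.6294+r[0],-.0265+r[1],.1])-[247,132]+.5)*5-.5).round(0))
q=pts(c,247+33,132+53,16,14);f=c['frame'][185:199,280:296].max(2)
for i in range(14): print(' '.join(f'{f[i,j]:3d}' for j in range(16)),'|',' '.join(f'{q[i,j,2]*1000:3.0f}' for j in range(16)))
m=(q[...,2]>.094)&(q[...,2]<.112)&(q[...,0]<.66);print(q[m].min(0),q[m].max(0),(q[m].min(0)+q[m].max(0))/2)
```

```text
(203, 300) [ 0.6298 -0.0266  0.1   ]
(173, 300) [ 0.6205 -0.0135  0.1   ]
(236, 300) [ 0.6401 -0.0409  0.1   ]
(200, 280) [ 0.6438 -0.0164  0.1   ]
(200, 318) [ 0.6157 -0.033   0.1   ]
saddle(250,325) [ 0.6796 -0.0316  0.052 ]
[203. 300.]
[215. 288.]
[190. 313.]
[182. 292.]
[224. 309.]
 63  65  65  67  68  70  71  72  82 111 156 191 193 181 182 187 |   4   5   1   2   4   4   2   3   4   3  97 100 100  99 103 102
 65  66  66  69  71  73  75  74  74  91 128 169 188 189 180 167 |   0   0   2   4   1   3   2   3   5   4   1  97 101  97  99  98
 65  65  70  77  89  99 103 101  95  93 106 131 156 171 176 172 |   3   3  -0   2   2   0  -1   2   1   3   1   2  97  98 101 100
 66  71  87 112 133 142 143 141 138 132 128 123 123 136 148 154 |   5   2   2   2   4   1   5   4   2   2   2   6  84  93  96  96
 70  85 119 153 174 174 166 163 165 172 168 151 131 120 122 125 |   2   3   4   4 104 101 100 102 102 100 103   1  81  85  85  90
 74 102 147 180 186 177 166 166 170 179 183 178 161 137 120 115 |   1   4  -1 101  99  99  99  98  99  99 101  99 100  82  83  84
 78 110 160 187 179 162 155 156 1
[... 420 characters left out ...]
 |   5   2   5   1 100 102 102  86  86 101 100 101  55  56  56  54
 68  73  86 104 123 128 120 116 119 134 153 156 152 139 126 115 |   4   3   4  -1  93  98  99  99 102 101  97  94  53  54  54  54
 67  70  78  93 107 110 109 106 107 113 130 148 152 134 113 105 |   3   3   3   5  94  94  95  95  98  94  93  90  52  55  53  54
 70  75  81  93 101 104 106 106 107 106 116 136 145 128 114 110 |   2   2   0  82  86  89  91  90  92  90  91  84  55  55  56  54
 74  82  91  98 104 108 109 108 107 105 110 121 127 122 117 122 |   1   4  65  79  87  87  91  86  90  86  83  79  54  50  55  57
[ 0.61500476 -0.04062497  0.09427767] [ 0.65982109 -0.01466557  0.10397542] [ 0.63741292 -0.02764527  0.09912654]
```

```bash
python3 -m pendant '[[[-0.003,0.0008,0],0],[[0,0,0],0],[[0,0,0],0]]'
python3 -c "
from h import *;go([.629,-.0265,.2],np.pi/2-.023)"
python3 -c "
from h import *
from bench import imaging
imaging.read_camera('top');go([.629,-.0265,.2],np.pi/2-.023)"
```

```text
t: 13.88
ee_pos: [0.6306, -0.0257, 0.2532]
tool_rot: [0.011, 1.0, 0.0, 0.0]
ft_force: [-0.7, -0.2, -0.9]
opening: 0.0173
finger_force: 59.4
t 13.88 tcp [ 0.6306 -0.0257  0.2532] yaw y 1.5487 F [-0.7 -0.2 -0.9] open 0.0173 ff 59.4 tilt [-2.e-04  0.e+00 -1.e+00]
turn 0.0009
shift [ 0.0016 -0.0008  0.0532]
t 13.93 tcp [ 0.6306 -0.0259  0.2533] yaw y 1.5484 F [ 0.5  0.7 -1.1] open 0.0173 ff 59.4 tilt [-3.e-04 -0.e+00 -1.e+00]
turn 0.0006
shift [ 0.0016 -0.0006  0.0533]
```

```bash
python3 -m pendant '[[[0.0014,-0.0005,0.01],0],[[0,0,0.015],0],[[0,0,0.01],0],[[0,0,0.006],0],[[0,0,0.006],0],[[0,0,0],0],[[0,0,0],0]]'
python3 -c "
from h import *;go([.629,-.0265,.180],np.pi/2-.023)"
```

```text
t: 14.52
ee_pos: [0.6291, -0.0271, 0.2058]
tool_rot: [0.012, 1.0, 0.0, -0.0]
ft_force: [0.8, 0.0, -0.4]
opening: 0.0175
finger_force: 59.4
t 14.52 tcp [ 0.6291 -0.0271  0.2058] yaw y 1.5469 F [ 0.8  0.  -0.4] open 0.0175 ff 59.4 tilt [ 7.e-04  1.e-04 -1.e+00]
turn -0.0009
shift [0.0001 0.0006 0.0258]
```

Foot is about 87 mm up, inside the funnel with no force. Continuing down.

```bash
python3 -m pendant '[[[0,0.0003,0.006],0],[[0,0,0.006],0],[[0,0,0.006],0],[[0,0,0.005],0],[[0,0,0],0],[[0,0,0],0]]'
python3 -c "
from h import *;go([.629,-.0265,.180],np.pi/2-.023)"
```

```text
t: 15.02
ee_pos: [0.6289, -0.0268, 0.1823]
tool_rot: [0.012, 1.0, 0.0, -0.0]
ft_force: [-0.1, -1.6, -1.3]
opening: 0.017
finger_force: 59.5
t 15.02 tcp [ 0.6289 -0.0268  0.1823] yaw y 1.547 F [-0.1 -1.6 -1.3] open 0.017 ff 59.5 tilt [ 8.e-04  0.e+00 -1.e+00]
turn -0.0008
shift [-0.0001  0.0003  0.0023]
```

```bash
python3 -m pendant '[[[0,0,0.002],0],[[0,0,0.001],0],[[0,0,0],0],[[0,0,0],0]]'
python3 -m pendant '[[[0,0,0.001],0],[[0,0,0.001],0],[[0,0,0],0],[[0,0,0],0]]'
python3 -c "
from h import *;go([.629,-.0265,.180],np.pi/2-.023)"
```

```text
t: 15.35
ee_pos: [0.6294, -0.0269, 0.1805]
tool_rot: [0.012, 1.0, -0.0, 0.0]
ft_force: [-0.6, 0.4, 1.1]
opening: 0.0169
finger_force: 59.8
t: 15.68
ee_pos: [0.6298, -0.0269, 0.1804]
tool_rot: [0.012, 1.0, -0.0, 0.001]
ft_force: [-2.6, 0.1, 6.9]
opening: 0.017
finger_force: 60.8
t 15.68 tcp [ 0.6298 -0.0269  0.1804] yaw y 1.5471 F [-2.6  0.1  6.9] open 0.017 ff 60.8 tilt [-1.5e-03 -1.0e-04 -1.0e+00]
turn -0.0007
shift [0.0008 0.0004 0.0004]
```

```bash
python3 -m pendant '[[[0,0,0],0],[[0,0,0],0],[[0.0084,0,0.0003],0],[[0.0084,0,0.0005],0],[[0.0083,0,0.001],0],[[0.0083,0,0.0015],0],[[0.0082,0,0.0019],0],[[0.0081,0,0.0023],0],[[0.008,0,0.0027],0],[[0.0078,0,0.003],0],[[0,0,0],0]]' 0 25
python3 - <<'E'
from h import *
th=.4;go([.6294-.168*np.sin(th),-.0265+.004*th/.4*.4,.1800-.168*(1-np.cos(th))])
E
```

```text
t: 16.6
ee_pos: [0.5637, -0.0251, 0.1671]
tool_rot: [0.012, 1.0, 0.0, 0.002]
ft_force: [-0.1, 0.2, 9.9]
opening: 0.0171
finger_force: 59.5
t 16.6 tcp [ 0.5637 -0.0251  0.1671] yaw y 1.547 F [-0.1  0.2  9.9] open 0.0171 ff 59.5 tilt [-3.2e-03  1.0e-04 -1.0e+00]
shift [-0.0002  0.0002  0.0004]
```

```bash
python3 -m pendant '[[[0.0077,0,0.0034],0],[[0.0075,0,0.0038],0],[[0.0073,0,0.0042],0],[[0.0071,0,0.0045],0],[[0.0068,0,0.005],0],[[0.0066,0,0.0052],0],[[0,0,0],0],[[0,0,0],0]]'
python3 - <<'E'
from h import *
th=.7;go([.6294-.168*np.sin(th),-.0235,.1800-.168*(1-np.cos(th))])
from bench import imaging
c=imaging.read_camera('scene');d=imaging.read_camera('top');pickle.dump(c,open('s5.pkl','wb'))
P=pts(c,200,80,150,170).reshape(-1,3)
for x0 in np.arange(.52,.63,.015):
  q=P[((P>[x0,-.06,.06])&(P<[x0+.015,.01,.25])).all(1)]
  print(round(x0,3),len(q),np.median(q,0).round(4) if len(q) else '')
cv2.imwrite('pics/e4.png',np.hstack([zoom(c['frame'],225,120,100,130,4),zoom(d['frame'],250,120,70,91,0.7*520/91/.7)[:520]]))
E
```

```text
t: 17.27
ee_pos: [0.5207, -0.0243, 0.1403]
tool_rot: [0.012, 1.0, -0.0, 0.001]
ft_force: [-1.2, -0.1, 7.7]
opening: 0.0174
finger_force: 58.0
t 17.27 tcp [ 0.5207 -0.0243  0.1403] yaw y 1.5469 F [-1.2 -0.1  7.7] open 0.0174 ff 58.0 tilt [-1.7e-03 -3.0e-04 -1.0e+00]
shift [-0.0005  0.0008 -0.0002]
0.52 96 [ 0.528  -0.0431  0.2117]
0.535 4 [ 0.5373 -0.0455  0.2289]
0.55 11 [ 0.5592 -0.0311  0.1387]
0.565 16 [ 0.5717 -0.0308  0.1236]
0.58 23 [ 0.5898 -0.0304  0.1012]
0.595 50 [ 0.6028 -0.0317  0.0872]
0.61 50 [ 0.6137 -0.035   0.079 ]
0.625 18 [ 0.6301 -0.0444  0.0628]
```

View pics/e4.png

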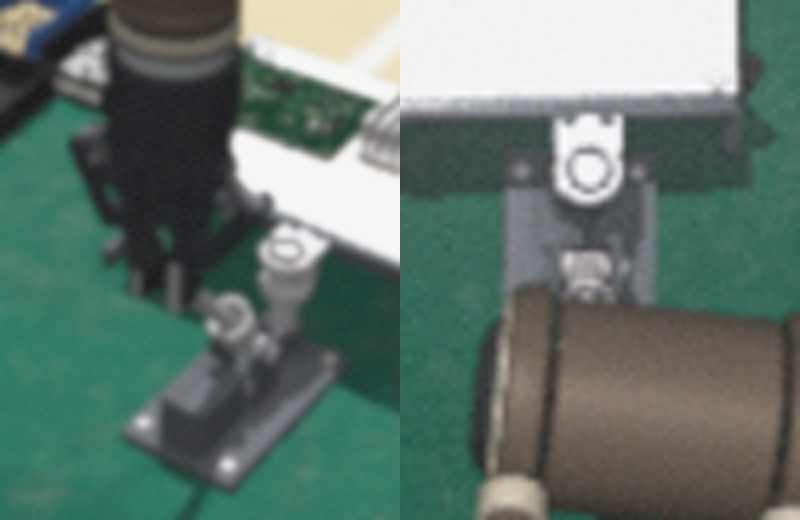

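The lever is tilted with the bar fully in. The saddle at (285,290) has risen to the boss, and the jack is still square, with its screws at (520,170) and (640,172). I'll carry on to the end stop.

```bash
python3 -m pendant '[[[0.0063,0,0.0056],0],[[0.006,0,0.0058],0],[[0.0057,0,0.0061],0],[[0.0054,0,0.0064],0],[[0.0051,0,0.0067],0],[[0.0048,0,0.0069],0],[[0,0,0],0],[[0,0,0],0],[[0,0,0],0]]'
python3 - <<'E'
from h import *
th=1.0;go([.6294-.168*np.sin(th),-.0235,.1800-.168*(1-np.cos(th))])
from bench import imaging
c=imaging.read_camera('scene');d=imaging.read_camera('top')
P=pts(c,200,80,150,170).reshape(-1,3)
for x0 in np.arange(.52,.62,.015):
  q=P[((P>[x0,-.04,.065])&(P<[x0+.015,.0,.25])).all(1)]
  print(round(x0,3),len(q),np.median(q,0).round(4) if len(q) else '')
q=pts(d,279,145,8,8);print('tongue z',np.median(q[...,2]))
for b in blobs(d,260,135,45,25,130): print(np.round(b[0],2),b[1],ray(d,b[0],.01)[:2].round(4))
E
```

```text
t: 18.12
ee_pos: [0.4875, -0.0235, 0.102]
tool_rot: [0.012, 1.0, -0.0, 0.0]
ft_force: [0.6, -0.1, 5.0]
opening: 0.0172
finger_force: 56.1
t 18.12 tcp [ 0.4875 -0.0235  0.102 ] yaw y 1.5469 F [ 0.6 -0.1  5. ] open 0.0172 ff 56.1 tilt [-6.e-04 -1.e-04 -1.e+00]
shift [-0.0006  0.     -0.0007]
0.52 0 
0.535 6 [ 0.5438 -0.0307  0.1106]
0.55 14 [ 0.559  -0.0296  0.103 ]
0.565 12 [ 0.5718 -0.0303  0.094 ]
0.58 30 [ 0.5892 -0.03    0.0806]
0.595 46 [ 0.601  -0.0302  0.0826]
0.61 12 [ 0.6158 -0.0355  0.073 ]
tongue z 0.11551264578768947
[282.49 141.73] 319.5625 [ 0.7148 -0.0339]
```

```bash
python3 -m pendant '[[[0.0006,0,0.0009],0],[[0,0,0],0],[[0,0,0],0],[[0,0,0],0]]'
python3 - <<'E'
from h import *
go([.488,-.0235,.102])
from bench import imaging,job
c=imaging.read_camera('scene');d=imaging.read_camera('top');o=pickle.load(open('top.pkl','rb'))
print('tongue z before/now',np.median(pts(o,279,145,8,8)[...,2]),np.median(pts(d,279,145,8,8)[...,2]))
for b in blobs(c,250,190,75,60,150): print(np.round(b[0],2),b[1],ray(c,b[0],.01)[:2].round(4))
print(job.finish_job())
E
```

```text
t: 18.55
ee_pos: [0.4872, -0.0235, 0.1015]
tool_rot: [0.012, 1.0, -0.0, 0.001]
ft_force: [-1.4, -0.6, 7.9]
opening: 0.0171
finger_force: 56.2
t 18.55 tcp [ 0.4872 -0.0235  0.1015] yaw y 1.5469 F [-1.4 -0.6  7.9] open 0.0171 ff 56.2 tilt [-1.1e-03 -2.0e-04 -1.0e+00]
shift [-0.0008  0.     -0.0005]
tongue z before/now 0.09901128092557908 0.11524798961120568
[286.93 203.41] 24.203125 [ 0.6829 -0.0015]
[276.97 203.64] 20.921875 [0.6651 0.0216]
[281.37 207.38] 2.1875 [0.6583 0.0026]
[260.42 225.09] 15.203125 [0.5615 0.0108]
[281.62 235.79] 15.328125 [ 0.5596 -0.058 ]
the job is handed in; nothing more can be done
None
```

I handed the job in at about 18.6 s with the bar still held down at the lever's end of travel. The camera showed the lift bracket raised about 16 mm, with the jack standing where it was placed. `finish_job()` returned no verdict.

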